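# Demould two potted chokes, find by weight the one with its core and show it to the scanner

### The arm

A 6-joint arm with a two-finger parallel gripper is mounted at the origin on a cart in front of the work surface, level with it; the furniture and walls round the work are solid. World frame = base frame: x ahead of the robot, y to its left, z up, the work surface at z = 0. Lengths are in m, angles in rad, forces in N, time in s.
With the tool pointing down it reaches from about 0.375 to 0.9 m from the base axis. Payload 3.1 kg.
Tool frame: the origin (TCP) lies between the finger pads; the fingertips stand manip.finger_overhang ahead of it and the grasp point (between the pads) lies 5 mm behind it (manip.finger_overhang is the distance from the TCP to the fingertips, in m); z points along the fingers, y is the line along which they close (so a half turn about z gives the same grasp; the last joint's range is limited). The gripper opens to 85 mm and grips with 20 to 120 N. Pads are 22 mm wide; open, the fingers measure 114 mm over their backs; the gripper's body (76 mm by 85 mm) begins 54 mm behind the grasp point. The pads swing forward as they close: fully open they stand 13 mm farther back than shut.
Start: joints at [-1.476, 0.527, 1.433, -0, 1.181, -0.178], TCP at [0.169, -0.602, 0.245] pointing down, gripper open.
Joint ranges: [-3.08, 3.08], [-0.75, 2.2], [0.22, 2.44], [-1.43, 4.57], [0, 2.65], [-2.85, 2.85]. Speed limits (rad/s): [2.79, 2.79, 3.14, 3.14, 3.14, 3.14].

### API

Orientations are given as a unit quaternion [x, y, z, w].
In Python, from station import manip gives the robot as it stands.
- The arm moves only by the tool drive_tool, never from a script. Its argument "plan" is a list of rows, each a list of 7 numbers: the shift along the tool's x, y, z in m, then the turn, a rotation vector about the tool's x, y, z in degrees, then the opening, from -1 (shut) to 1 (fully open). In form: [[x, y, z, wx, wy, wz, gripper], ...]. A call has 1 to 10 rows; each row shifts and turns the commanded pose from where the row before left it, along the tool's axes as they then stand; what a row does not reach is not made up. A row lasts 1/10 s, in which the tool goes at most 50 mm and 8.59 degrees, less where a joint would pass 70% of its speed; a pose out of reach is approached as far as the arm can. A call is refused whole if a number of a shift passes 0.05 or a number of a turn 8.59, either way. A call with a gripper value outside its range is refused whole. The fingers move at their own pace and stop on an object; "newtons" is the grip in N (left out, the last holds). Time passes only in rows, so rows that do not move let the fingers close. It gives the time, the measured TCP pose, the force, the opening and the grip force at its end, in the units of the state.
- manip.sense(): the state, without advancing time (a new reading comes with each control period).
- manip.snapshot(name): name is "scene" or "side" or "wrist"; returns a dict with "image" (480x640x3 uint8, red, green, blue), "z_map" (480x640 float32, m along the optical axis (not along the pixel's ray), 0 where there is no reading), "fov_y" (degrees; the focal length in pixels is half the picture's height over the tangent of half this angle, whatever the lens; pixels are square), "cx", "cy" (the principal point, pixels), "k1" (the pictures are not rectified: a ray, as slopes to the right and down, at radius r is drawn at 1 + k1 r^2 times it, then the intrinsics apply), "extrinsics" (4x4, takes a point from camera to world coordinates); the wrist camera has in their place "mount" (4x4, takes a point from camera to tool coordinates, whose origin is the TCP and whose axes are the flange's). Camera axes: x right, y up, looking along -z (the intrinsics and any distortion apply to the point x, -y, -z); pixel columns grow to the right and rows downward; lengths in m; the calibration is good to about 2 mm. A picture is of the moment at which its call begins: read the wrist's pose just before it.
- manip.sign_off(): hands the job in; it is judged then, once.
The state is a dict: "t": time; "q": joint angles; "qd": joint speeds; "tau": joint torques, N m; "tcp_pos": TCP position; "tool_rot": TCP orientation; "force": force on the tool from outside, world axes, zero at the start; "ft_torque": the same for the moment, N m; "finger_gap": opening from 0.0 (shut) to 1.0 (fully open); "gripper_force": force on a finger pad.
Only numpy, scipy, OpenCV 4.12 (cv2) and the standard library are available. Lean on these libraries where they do the work, as an engineer would, in place of code of your own. Each camera call takes 0.05 s, during which the arm holds its last target. There are 200 camera calls.

### The job

Two potted chokes have cured in the open mould and look alike, but one was potted without its iron core and is clearly lighter: lift each out of its cavity, judge by the pull on the wrist which is the heavier, and leave the light one standing upright in the shallow card tray. Then hold the heavy one still and upright in front of the code scanner, its label squarely facing the scanner's window at the window's height and about 9 cm from it, and finish while still holding it there. Do not disturb the tools and things lying around.

Things in the scene. Friction and masses are not known exactly. Their poses are not given: they have to be found in the camera images.
- choke_a: choke A, a potted choke: round dark resin puck 52 mm wide at its top, 47 mm at the underside, 30 mm tall; centred on it a grey block 34 (own x) x 26 (own y) x 28 mm tall. Three brass blades on top stand nearer the label face (own -y). Origin: centre of the underside, z up; 66 mm tall. Grip the block's plain ends, 34 mm apart along own x, with 15 to 20 N
- choke_b: choke B, same to look at as A: a potted choke: round dark resin puck 52 mm wide at its top, 47 mm at the underside, 30 mm tall; centred on it a grey block 34 (own x) x 26 (own y) x 28 mm tall. Three brass blades on top stand nearer the label face (own -y). Origin: centre of the underside, z up; 66 mm tall. Grip the block's plain ends, 34 mm apart along own x, with 15 to 20 N
- label_a (a point): centre of choke A's block face with the white label and black square code: 13 mm from the axis to own -y, 44 mm above the underside; it faces along own -y. The choke with its core weighs 0.33 to 0.41 kg, the one without 0.18 to 0.23 kg; either may be which, it must be felt
- label_b (a point): the same point of choke B
- mould: open mould fixed to the bench: red-brown silicone in an aluminium frame, base 150 x 226 mm. Origin: underside centre, z up. Top 41 mm up; two round cavities 56 mm wide, 30 mm deep (floor 11 mm up) at own y +-46 mm, a choke loose in each: puck flush with the top, block proud, label to the mould's own -y (robot's right) within 0.2 rad. They come straight up without sticking
- tray: shallow card tray with a wooden-coloured rim, 156 mm (own x) by 200 mm (own y), fixed to the bench. Origin: centre of the underside, own z up. Inner floor 140 x 184 mm, 2 mm above the underside; rim 12 mm high. Both chokes would fit side by side along own y
- scanner: black hands-free code scanner fixed to the bench at the robot's right, foot 100 x 92 mm, 165 mm tall. Origin: centre of the underside, own z up; the dark red window faces along own -x (roughly to the robot's left)
- window (a point): centre of the scanner's dark red window, 60 x 58 mm, 125 mm above the bench; axes as the scanner's: own -x points straight out of the window. Best reading: label 90 mm from this point along own -x, level with it and facing it
- tape_amber: roll of amber tape 70 mm across, 18 mm tall, lying near the front edge; leave alone. Origin: centre of the underside
- pliers: blue-handled pliers 145 x 40 x 12 mm, lying near the front edge; leave alone. Origin: centre of the underside
- driver_green: screwdriver with green handle, 203 x 22 x 23 mm, lying to the left of the mould; leave alone. Origin: centre of the underside
- steel_cup: small steel beaker, 58 mm across, 63 mm tall, left and behind the mould; leave alone. Origin: centre of the underside

How it is judged:
By the outcome, as a careful person would: the job done as asked, in the order asked, and still so for the second after the job is handed in, while the arm keeps its last pose, push and grip.
It also fails if it takes over 72 s, if anything falls off the work surface, if the arm or the gripper's body presses on something with over 40 N, if the wrist force passes 120 N, or if a joint passes its speed limit or range.

## Working session

There is one attempt and no reset: what is moved stays moved. The work goes in short steps, Python scripts to look and compute and a tool call to move; the robot and the scene stay as the last step left them, time stands still between calls to the robot, and variables do not carry over. Pictures are saved under pics/ and viewed, at most 10 in all, crops included, and the job is handed in when it is done.

Besides the shell and the picture viewer there is one more tool, called after "Call:" as a command line: name --pt "numbers of a row" for each row, then --argument value for the rest. drive_tool: Moves the arm, as the interface text tells. Its arguments: {"type":"object","properties":{"plan":{"type":"array"},"newtons":{"type":"number"}},"required":["plan"]}

```bash
ls; mkdir -p pics
cat > h.py <<'E'
import numpy as np, cv2
from station import manip
from scipy.spatial.transform import Rotation as R
def snap(name):
    s=manip.sense(); d=manip.snapshot(name)
    if 'extrinsics' in d: T=np.array(d['extrinsics'])
    else:
        W=np.eye(4); W[:3,:3]=R.from_quat(s['tool_rot']).as_matrix(); W[:3,3]=s['tcp_pos']; T=W@np.array(d['mount'])
    d['T']=T; h=d['image'].shape[0]; d['f']=h/2/np.tan(np.radians(d['fov_y'])/2); return d
def slopes(d,uv):
    uv=np.atleast_2d(np.array(uv,float)); p=(uv-[d['cx'],d['cy']])/d['f']; s=p.copy()
    for _ in range(20): s=p/(1+d['k1']*(s**2).sum(1,keepdims=True))
    return s
def plane(d,uv,z):
    s=slopes(d,uv); r=np.c_[s[:,0],-s[:,1],-np.ones(len(s))]@d['T'][:3,:3].T
    o=d['T'][:3,3]; return o+r*((z-o[2])/r[:,2])[:,None]
def cloud(d):
    v,u=np.mgrid[:480,:640]; s=slopes(d,np.c_[u.ravel(),v.ravel()]); z=d['z_map'].ravel()
    P=np.c_[s[:,0]*z,-s[:,1]*z,-z]@d['T'][:3,:3].T+d['T'][:3,3]; P[z==0]=np.nan
    return P.reshape(480,640,3)
E
python3 - <<'E'
from h import *
a=manip.sense(); print(a, manip.finger_overhang)
for n in ['scene','side','wrist']:
    d=snap(n); np.save('pics/%s0.npy'%n,d,allow_pickle=True); cv2.imwrite('pics/%s0.png'%n,d['image'][:,:,::-1]); print(n,d['T'].round(3),d['k1'],d['f'])
E
```

```text
pics
{'t': 0.0, 'q': array([-1.47551204e+00,  5.28473518e-01,  1.43391126e+00,  1.43005596e-05,
        1.18138265e+00, -1.78488092e-01]), 'qd': array([-0.00114872, -0.00025134,  0.00043581,  0.00077565, -0.00093944,
        0.0011412 ]), 'tau': array([-1.31214110e-03, -4.42350626e+01, -1.78026921e+01, -3.86630918e-04,
        8.38292734e-03, -4.83075212e-06]), 'tcp_pos': array([ 0.16895118, -0.60101906,  0.24432621]), 'tool_rot': array([ 9.90645492e-01,  1.36456322e-01,  5.18306378e-05, -1.08617221e-03]), 'force': array([-0.09491539, -0.62699451, -0.11587911]), 'ft_torque': array([ 0.02266672,  0.00851294, -0.0233562 ]), 'gripper_force': 0.0, 'finger_gap': 1.0001758484673906} 0.014
scene [[-0.892  0.214 -0.399  0.029]
 [-0.452 -0.392  0.801  0.984]
 [ 0.015  0.895  0.447  0.624]
 [ 0.     0.     0.     1.   ]] -0.019236450680341893 514.3898772556367
side [[ 0.988  0.056 -0.146  0.289]
 [-0.154  0.506 -0.849 -1.121]
 [ 0.026  0.861  0.509  0.804]
 [ 0.     0.     0.     1.   ]] -0.021068944264952684 548.0020430761313
wrist [[ 0.271  0.921  0.278  0.239]
 [-0.963  0.26   0.075 -0.581]
 [-0.004 -0.288  0.958  0.373]
 [ 0.     0.     0.     1.   ]] -0.038224398790613 332.778530165899
```

View pics/scene0.png

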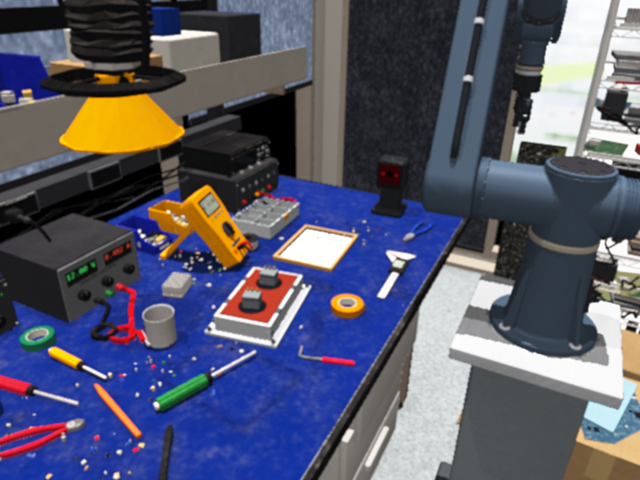

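View pics/side0.png

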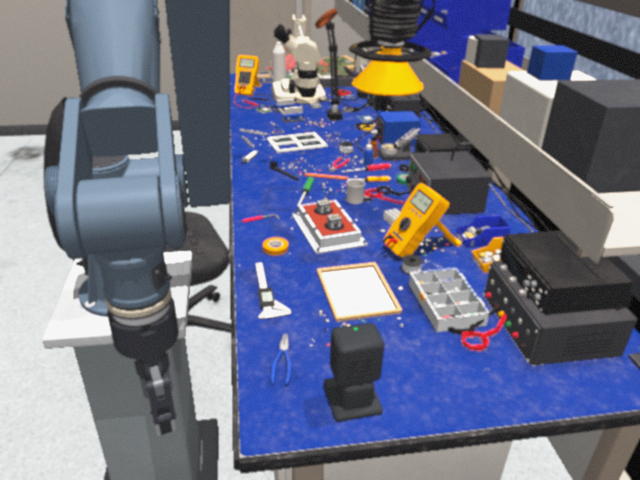

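The scene view shows the mould at about (258,302), the tray at (316,247) and the scanner window at (390,175). The side view shows the mould at (328,224), the tray at (358,290) and the scanner at (355,370).

Run:
```python
from h import *
L=lambda n:np.load('pics/%s0.npy'%n,allow_pickle=True).item()
def rect(P):
    r=cv2.minAreaRect(P[:,:2].astype(np.float32)*1000); return np.round(r[0],1),np.round(r[1],1),round(r[2],2)
for n,boxes in [('scene',dict(tray=(270,220,365,275),mould=(205,255,315,345),win=(375,150,410,195))),('side',dict(tray=(310,255,405,325),mould=(290,190,370,255)))]:
    d=L(n); C=cloud(d); hsv=cv2.cvtColor(d['image'],cv2.COLOR_RGB2HSV).astype(int)
    for k,(x0,y0,x1,y1) in boxes.items():
        H=hsv[...,0];S=hsv[...,1];V=hsv[...,2]
        red=((H<12)|(H>170))&(S>130)&(V>60)
        m={'tray':(S<60)&(V>200),'mould':red,'win':red}[k]
        b=np.zeros((480,640),np.uint8); b[y0:y1,x0:x1]=1; m=(m&(b>0)).astype(np.uint8)
        nl,lab,st,_=cv2.connectedComponentsWithStats(m); i=1+np.argmax(st[1:,4]); m=lab==i
        v,u=np.nonzero(m); P=C[m]; P=P[~np.isnan(P[:,0])]
        print(n,k,st[i],'depthmean',np.nanmean(P,0).round(4),np.nanmedian(P,0).round(4))
        if k=='win':
            c=P.mean(0); w=np.linalg.svd(P-c)[2]; print('normal',w[2], 'ext',np.ptp((P-c)@w.T,axis=0))
        else: print(rect(plane(d,np.c_[u,v],{'tray':.002,'mould':.041}[k])))
    # scanner points
    x0,y0,x1,y1=(365,145,415,225) if n=='scene' else (318,315,392,425)
    b=np.zeros((480,640),bool); b[y0:y1,x0:x1]=1
    hs=b&(C[...,2]>.015)&(C[...,2]<.2)&(C[...,1]<-.2)&(C[...,1]>-.75)
    P=C[hs]; print(n,'scanner',len(P),P.min(0).round(3),P.max(0).round(3)); 
    for lo,hi in [(.09,.16),(.158,.175)]:
        Q=P[(P[:,2]>lo)&(P[:,2]<hi)]; 
        if len(Q)>10: print(lo,len(Q),rect(Q),Q.mean(0).round(4))
    # grey blocks tops
    bx=(205,255,315,345) if n=='scene' else (290,190,370,255)
    b=np.zeros((480,640),bool); b[bx[1]:bx[3],bx[0]:bx[2]]=1
    m=(b&(C[...,2]>.055)&(C[...,2]<.09)).astype(np.uint8); nl,lab,st,ce=cv2.connectedComponentsWithStats(m)
    for i in range(1,nl):
        if st[i,4]>20: print('blk',st[i],C[lab==i].mean(0).round(4),rect(C[lab==i]))
```

```text
scene tray [ 281  229   71   38 1657] depthmean [ 0.5558 -0.0803  0.0016] [ 0.5556 -0.0785  0.0013]
(array([557.3, -84.5]), array([139.1, 176.6]), 4.21)
scene mould [ 221  270   75   52 1431] depthmean [0.5257 0.2375 0.0404] [0.5171 0.2373 0.0402]
(array([531.9, 226.9]), array([100.7, 177.7]), 10.33)
scene win [394 173   5   5  20] depthmean [ 0.452  -0.3762  0.1261] [ 0.4517 -0.3768  0.1264]
normal [3.63582643e-04 9.91571787e-01 1.29557938e-01] ext [0.01399984 0.01199391 0.01445403]
scene scanner 1553 [ 0.426 -0.452  0.015] [ 0.517 -0.355  0.167]
0.09 750 (array([ 458.2, -390.3]), array([100.3,  58.2]), 35.68) [ 0.4637 -0.3818  0.1265]
0.158 208 (array([ 472.5, -403.4]), array([80.2, 66.3]), 5.29) [ 0.4697 -0.4011  0.1633]
blk [259 266  20  15 207] [0.5369 0.1844 0.0655] (array([539.6, 181.7]), array([35.5, 29.7]), 12.91)
blk [242 288  20  16 243] [0.5207 0.275  0.0654] (array([522.7, 270.9]), array([34.3, 31.6]), 16.03)
side tray [ 321  267   74   50 2598] depthmean [ 0.5551 -0.0757  0.0026] [ 0.5549 -0.0777  0.0023]
(array([555.8, -69.9]), array([142.6, 181.3]), 4.38)
side mould [304 203  51  32 573] depthmean [0.5295 0.2149 0.0409] [0.5183 0.212  0.0411]
(array([533.2, 226.2]), array([ 96.7, 171.8]), 10.97)
side scanner 4222 [ 0.43  -0.459  0.015] [ 0.524 -0.364  0.168]
0.09 1662 (array([ 476.4, -411.8]), array([86.4, 71.5]), 3.67) [ 0.4701 -0.4382  0.1274]
0.158 1119 (array([ 475.7, -411.2]), array([81.4, 66.6]), 3.6) [ 0.4751 -0.4165  0.1636]
blk [316 199  15  10 108] [0.524  0.2638 0.0655] (array([523.1, 269.6]), array([35.8, 36.8]), 24.55)
blk [327 214  15  11 120] [0.5403 0.1737 0.0654] (array([541. , 178.6]), array([33.8, 33.5]), 11.1)
```

Run:
```python
from h import *
a=cv2.imread('pics/scene0.png'); b=cv2.imread('pics/side0.png')
x=cv2.resize(a[255:345,205:325],(480,360),interpolation=3); y=cv2.resize(a[140:225,360:430],(296,360),interpolation=3)
cv2.imwrite('pics/crop1.png',np.hstack([x,y]))
```

```text
(no output)
```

View pics/crop1.png

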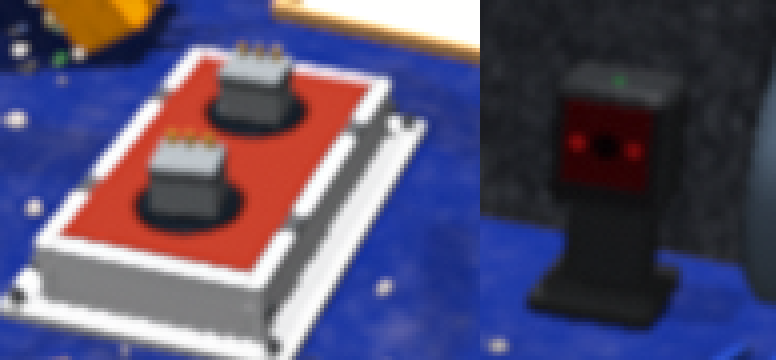

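The crop shows grey blocks with brass blades in the red mould, at about scene (250,300) and (268,278). The dark red window sits around scene (384..400,163..184). I'll refine the window plane while I turn the tool.

```bash
cat >> h.py <<'E'
def rel(target,yaw=None):
    """remaining shift in tool axes, and turn about tool z (deg) to reach yaw of tool x (deg)"""
    s=manip.sense(); M=R.from_quat(s['tool_rot']).as_matrix(); y=np.degrees(np.arctan2(M[1,0],M[0,0]))
    print('t',round(s['t'],2),'tcp',s['tcp_pos'].round(4),'yaw',y.round(2),'tilt',M[:2,2].round(4),'F',s['force'].round(2),'gap',round(s['finger_gap'],3),'gf',round(s['gripper_force'],1))
    print('shift',(M.T@(np.array(target)-s['tcp_pos'])).round(4), 'turnz',None if yaw is None else round(-(yaw-y),2))
E
python3 - <<'E'
from h import *
d=np.load('pics/scene0.npy',allow_pickle=True).item(); C=cloud(d); I=d['image'].astype(int)
b=np.zeros((480,640),bool); b[155:192,374:408]=1
m=b&(I[...,0]>1.7*I[...,1])&(I[...,0]>35); m=(m).astype(np.uint8)
m=cv2.morphologyEx(m,cv2.MORPH_CLOSE,np.ones((5,5),np.uint8))
v,u=np.nonzero(m); print(u.min(),u.max(),v.min(),v.max(),m.sum())
c=cv2.minAreaRect(np.c_[u,v].astype(np.float32)); print(c)
P=C[m>0]; ok=abs(P[:,1]+.378)<.015; P=P[ok]; print(P.mean(0).round(4),P.min(0).round(3),P.max(0).round(3))
A=np.linalg.lstsq(np.c_[P[:,0],np.ones(len(P))],P[:,1],rcond=None)[0]; print('slope deg',np.degrees(np.arctan(A[0])))
print((P.min(0)+P.max(0))/2)
E
```

```text
380 400 163 184 352
((389.3500061035156, 173.5500030517578), (19.79899024963379, 19.65757179260254), 8.13010311126709)
[ 0.472  -0.3761  0.1275] [ 0.443 -0.387  0.097] [ 0.501 -0.367  0.159]
slope deg 3.677468255547887
[ 0.47239057 -0.37688824  0.12780661]
```

Call:
drive_tool --pt "0 0 0 0 0 -8.49 1" --pt "0 0 0 0 0 -8.49 1" --pt "0 0 0 0 0 -8.49 1" --pt "0 0 0 0 0 -8.49 1" --pt "0 0 0 0 0 -8.49 1" --pt "0 0 0 0 0 -8.49 1" --pt "0 0 0 0 0 -8.49 1" --pt "0 0 0 0 0 -8.49 1" --pt "0 0 0 0 0 -8.49 1" --pt "0 0 0 0 0 -8.49 1"

```text
t: 1.15
tcp_pos: [0.169, -0.6014, 0.2449]
tool_rot: [0.637, 0.771, 0.0, -0.0]
force: [0.5, 0.1, 0.4]
finger_gap: 1.0
gripper_force: 0.0
```

Run:
```python
from h import *
rel([.541,.13,.245],100.6)
```

```text
t 1.15 tcp [ 0.169  -0.6014  0.2449] yaw 100.94 tilt [-0.0001  0.0009] F [0.54 0.13 0.42] gap 1.0 gf 0.0
shift [6.476e-01 5.040e-01 5.000e-04] turnz 0.34
```

Call:
drive_tool --pt "0.02 0.015 0 0 0 0.3 1" --pt "0.04 0.031 0 0 0 0 1" --pt "0.045 0.035 0 0 0 0 1" --pt "0.045 0.035 0 0 0 0 1" --pt "0.045 0.035 0 0 0 0 1" --pt "0.045 0.035 0 0 0 0 1" --pt "0.045 0.035 0 0 0 0 1" --pt "0.045 0.035 0 0 0 0 1" --pt "0.045 0.035 0 0 0 0 1" --pt "0.045 0.035 0 0 0 0 1"

```text
t: 2.15
tcp_pos: [0.3889, -0.1785, 0.2454]
tool_rot: [0.641, 0.767, 0.0, 0.0]
force: [0.3, -0.4, 0.0]
finger_gap: 1.004
gripper_force: 0.0
```

Call:
drive_tool --pt "0.045 0.035 0 0 0 0 1" --pt "0.045 0.035 0 0 0 0 1" --pt "0.045 0.035 0 0 0 0 1" --pt "0.045 0.035 0 0 0 0 1" --pt "0.03 0.02 0 0 0 0 1" --pt "0.02 0.015 0 0 0 0 1" --pt "0 0 0 0 0 0 1" --pt "0 0 0 0 0 0 1"

```text
t: 2.95
tcp_pos: [0.5061, 0.0525, 0.245]
tool_rot: [0.64, 0.768, -0.001, -0.0]
force: [-0.5, -0.2, -0.0]
finger_gap: 1.001
gripper_force: 0.0
```

Run:
```python
from h import *
d=snap('wrist'); np.save('pics/w1.npy',d,allow_pickle=True); cv2.imwrite('pics/w1.png',d['image'][:,:,::-1])
C=cloud(d); m=((C[...,2]>.055)&(C[...,2]<.085)&(abs(C[...,0]-.53)<.08)&(abs(C[...,1]-.22)<.12)).astype(np.uint8)
nl,lab,st,ce=cv2.connectedComponentsWithStats(m)
for i in range(1,nl):
    if st[i,4]>100:
        P=C[lab==i]; T=P[(P[:,2]>.066)&(P[:,2]<.072)]
        r=cv2.minAreaRect(T[:,:2].astype(np.float32)*1000); print(st[i],ce[i],P.mean(0),r, np.median(P[:,2]))
rel([.541,.18,.245],100.6)
```

```text
[ 368   64   43   37 1447] [389.32826538  81.82861092] [0.54024315 0.18119912 0.0686224 ] ((540.8638305664062, 182.21681213378906), (34.507728576660156, 26.412353515625), 12.993756294250488) 0.06907252023952304
t 3.0 tcp [0.5059 0.0519 0.245 ] yaw 100.3 tilt [-0.0013 -0.0004] F [-1.15 -0.12 -0.07] gap 1.003 gf 0.0
shift [ 1.198e-01  5.740e-02 -1.000e-04] turnz -0.3
```

View pics/w1.png

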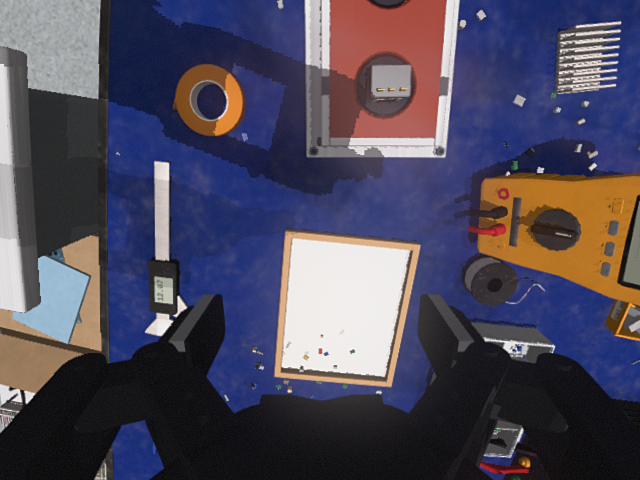

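The wrist view shows the near choke's block at about (389,82), label side towards the tray, and the tray at (348,310), free for use. Block size and height match the given ones.

Call:
drive_tool --pt "0 0 0 0 0 -2.7 1" --pt "0.02 0.011 0 0 0 0 1" --pt "0.04 0.021 0 0 0 0 1" --pt "0.04 0.021 0.02 0 0 0 1" --pt "0.019 0.01 0.03 0 0 0 1" --pt "0 0 0.03 0 0 0 1" --pt "0 0 0.02 0 0 0 1" --pt "0 0 0 0 0 0 1" --pt "0 0 0 0 0 0 1" --newtons 20

```text
t: 3.9
tcp_pos: [0.5413, 0.1811, 0.1455]
tool_rot: [0.623, 0.782, -0.0, -0.0]
force: [0.5, -0.1, -0.2]
finger_gap: 1.0
gripper_force: 0.0
```

Run:
```python
from h import *
d=np.load('pics/w1.npy',allow_pickle=True).item(); I=d['image'].astype(int)
m=np.zeros((480,640),np.uint8); m[225:392,270:425]=(I.min(2)>190)[225:392,270:425]
m=cv2.morphologyEx(m,cv2.MORPH_CLOSE,np.ones((9,9),np.uint8)); v,u=np.nonzero(m)
print(cv2.minAreaRect(plane(d,np.c_[u,v],.002)[:,:2].astype(np.float32)*1000))
rel([.5409,.1822,.056],103)
d=snap('wrist'); np.save('pics/w2.npy',d,allow_pickle=True); C=cloud(d)
m=((C[...,2]>.066)&(C[...,2]<.072)&(abs(C[...,0]-.53)<.08)&(abs(C[...,1]-.22)<.12)).astype(np.uint8)
nl,lab,st,ce=cv2.connectedComponentsWithStats(m)
for i in range(1,nl):
    if st[i,4]>300: P=C[lab==i]; print(st[i],cv2.minAreaRect(P[:,:2].astype(np.float32)*1000),np.median(P[:,2]))
```

```text
((554.5589599609375, -76.52925109863281), (139.4561004638672, 182.5476531982422), 4.408508777618408)
t 3.9 tcp [0.5413 0.1811 0.1455] yaw 102.88 tilt [-0.0006 -0.0002] F [ 0.53 -0.11 -0.24] gap 1.0 gf 0.0
shift [ 0.0011 -0.0001  0.0895] turnz -0.12
[ 299   78   61   53 2636] ((524.4192504882812, 272.835693359375), (33.687217712402344, 26.043317794799805), 19.49860191345215) 0.06909689018433451
[ 297  234   52   39 1821] ((541.0855102539062, 182.27224731445312), (33.47440719604492, 26.39068031311035), 12.06973934173584) 0.0689990737665051
```

Call:
drive_tool --pt "0.001 0 0.02 0 0 0 1" --pt "0 0 0.03 0 0 0 1" --pt "0 0 0.025 0 0 0 1" --pt "0 0 0.014 0 0 0 1" --pt "0 0 0 0 0 0 -1" --pt "0 0 0 0 0 0 -1" --pt "0 0 0 0 0 0 -1" --pt "0 0 0 0 0 0 -1" --pt "0 0 0 0 0 0 -1" --pt "0 0 0 0 0 0 -1"

```text
t: 4.95
tcp_pos: [0.5419, 0.1835, 0.0578]
tool_rot: [0.623, 0.783, 0.001, 0.001]
force: [-1.2, -0.1, 6.2]
finger_gap: 0.391
gripper_force: 22.5
```

Call:
drive_tool --pt "0 0 0 0 0 0 -1" --pt "0 0 0 0 0 0 -1" --pt "0 0 0 0 0 0 -1"

```text
t: 5.25
tcp_pos: [0.5419, 0.1835, 0.0578]
tool_rot: [0.623, 0.783, 0.001, 0.001]
force: [-0.2, -1.4, 5.7]
finger_gap: 0.393
gripper_force: 22.5
```

Call:
drive_tool --pt "0 0 -0.005 0 0 0 -1" --pt "0 0 -0.01 0 0 0 -1" --pt "0 0 -0.015 0 0 0 -1" --pt "0 0 -0.015 0 0 0 -1" --pt "0 0 -0.015 0 0 0 -1" --pt "0 0 -0.01 0 0 0 -1" --pt "0 0 -0.005 0 0 0 -1" --pt "0 0 0 0 0 0 -1" --pt "0 0 0 0 0 0 -1" --pt "0 0 0 0 0 0 -1"

```text
t: 6.25
tcp_pos: [0.5403, 0.1833, 0.1306]
tool_rot: [0.623, 0.783, -0.001, -0.001]
force: [-0.3, 0.6, -3.5]
finger_gap: 0.398
gripper_force: 21.5
```

Call:
drive_tool --pt "0 0 0 0 0 0 -1" --pt "0 0 0 0 0 0 -1"

```text
t: 6.45
tcp_pos: [0.5407, 0.1834, 0.1308]
tool_rot: [0.623, 0.783, -0.0, -0.0]
force: [0.5, 0.4, -4.7]
finger_gap: 0.392
gripper_force: 21.5
```

Call:
drive_tool --pt "0 0 0 0 0 0 -1"

```text
t: 6.55
tcp_pos: [0.5408, 0.1834, 0.131]
tool_rot: [0.623, 0.783, -0.0, -0.0]
force: [-0.3, 0.3, -4.3]
finger_gap: 0.396
gripper_force: 21.5
```

Call:
drive_tool --pt "0 0 0 0 0 0 -1"

```text
t: 6.65
tcp_pos: [0.5409, 0.1834, 0.1312]
tool_rot: [0.623, 0.783, -0.0, -0.0]
force: [0.5, -0.5, -4.2]
finger_gap: 0.396
gripper_force: 21.5
```

Run:
```python
from h import *
rel([.5409,.1822,.13],103)
F=[]
for i in range(15):
    d=manip.snapshot('wrist'); F.append(manip.sense()['force'][2])
print(np.round(F,2),np.mean(F)); cv2.imwrite('pics/w3.png',d['image'][:,:,::-1])
```

```text
t 6.65 tcp [0.5409 0.1834 0.1312] yaw 102.99 tilt [-0.0002 -0.    ] F [ 0.46 -0.47 -4.17] gap 0.396 gf 21.5
shift [-0.0012 -0.0003  0.0012] turnz -0.01
[-3.16 -3.3  -3.88 -3.29 -3.18 -3.76 -4.3  -4.13 -3.08 -2.83 -3.13 -3.65
 -3.61 -3.07 -3.63] -3.4674207040011047
```

View pics/w3.png

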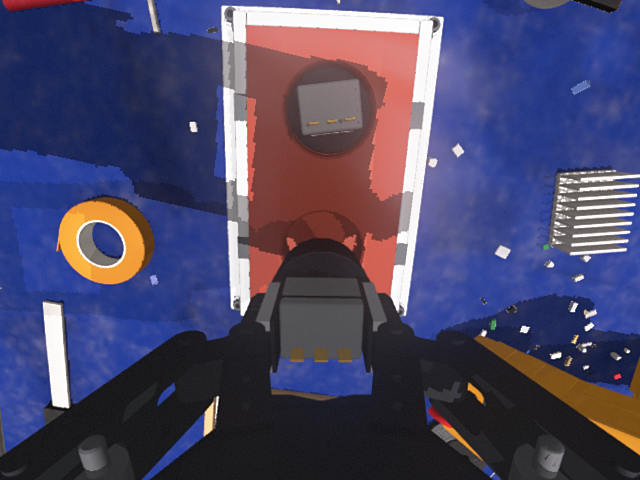

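The wrist view shows the held choke upright at (320,330) above its empty cavity, with the other block at (330,107). The pull is about 3.5 N, or 0.35 kg, which matches the heavy one. I'll set it straight back into its cavity and feel the other.

Call:
drive_tool --pt "0 0 0.01 0 0 0 -1" --pt "0 0 0.015 0 0 0 -1" --pt "0 0 0.015 0 0 0 -1" --pt "0 0 0.012 0 0 0 -1" --pt "0 0 0.01 0 0 0 -1" --pt "0 0 0.005 0 0 0 -1" --pt "0 0 0.003 0 0 0 -1" --pt "0 0 0 0 0 0 -1" --pt "0 0 0 0 0 0 -1"

```text
t: 8.3
tcp_pos: [0.5414, 0.1835, 0.0617]
tool_rot: [0.623, 0.783, 0.0, 0.0]
force: [-0.5, -0.4, -3.9]
finger_gap: 0.395
gripper_force: 21.4
```

Run:
```python
from h import *
rel([.5409,.1822,.0585],103)
```

```text
t 8.3 tcp [0.5414 0.1835 0.0617] yaw 102.99 tilt [0.001  0.0001] F [-0.5  -0.39 -3.93] gap 0.395 gf 21.4
shift [-0.0012 -0.0007  0.0032] turnz -0.01
```

Already 26 mm deep in the cavity with no contact, so I'll lower the last 4 mm and release.

Call:
drive_tool --pt "0 0 0.002 0 0 0 -1" --pt "0 0 0.002 0 0 0 -1" --pt "0 0 0 0 0 0 -1" --pt "0 0 0 0 0 0 1" --pt "0 0 0 0 0 0 1" --pt "0 0 0 0 0 0 1" --pt "0 0 0 0 0 0 1" --pt "0 0 0 0 0 0 1" --pt "0 0 -0.015 0 0 0 1" --pt "0 0 -0.025 0 0 0 1"

```text
t: 9.3
tcp_pos: [0.5396, 0.1832, 0.0962]
tool_rot: [0.623, 0.783, -0.002, -0.002]
force: [-0.7, 0.2, 0.8]
finger_gap: 0.999
gripper_force: 0.0
```

Call:
drive_tool --pt "0 0 -0.025 0 0 -3 1" --pt "0 0 -0.01 0 0 -3.5 1" --pt "0 0 0 0 0 0 1" --pt "0 0 0 0 0 0 1"

```text
t: 9.7
tcp_pos: [0.5407, 0.1834, 0.1321]
tool_rot: [0.578, 0.816, -0.0, -0.0]
force: [-0.1, 0.4, -0.2]
finger_gap: 0.998
gripper_force: 0.0
```

Run:
```python
from h import *
d=snap('wrist'); C=cloud(d); cv2.imwrite('pics/w4.png',d['image'][:,:,::-1])
m=((C[...,2]>.064)&(C[...,2]<.072)&(abs(C[...,0]-.53)<.08)&(abs(C[...,1]-.22)<.12)).astype(np.uint8)
nl,lab,st,ce=cv2.connectedComponentsWithStats(m)
for i in range(1,nl):
    if st[i,4]>300: P=C[lab==i]; print(st[i],cv2.minAreaRect(P[:,:2].astype(np.float32)*1000),np.median(P[:,2]))
rel([.5244,.2728,.12],109.5)
```

```text
[ 317   84   64   51 3067] ((524.3031616210938, 272.73577880859375), (34.25956726074219, 26.09086036682129), 19.336320877075195) 0.06909065589329022
[ 292  241   59   46 2084] ((540.2614135742188, 182.3612823486328), (33.95494079589844, 26.588031768798828), 12.108152389526367) 0.06892815194368453
t 9.75 tcp [0.5403 0.1833 0.1316] yaw 109.42 tilt [-0.0014 -0.0001] F [-0.05  0.35 -0.16] gap 0.999 gf 0.0
shift [0.0897 0.0147 0.0116] turnz -0.08
```

Call:
drive_tool --pt "0.02 0.003 0 0 0 0 1" --pt "0.035 0.006 0 0 0 0 1" --pt "0.025 0.004 0 0 0 0 1" --pt "0.01 0.0015 0 0 0 0 1" --pt "0 0 0.02 0 0 0 1" --pt "0 0 0.025 0 0 0 1" --pt "0 0 0.02 0 0 0 1" --pt "0 0 0.006 0 0 0 1" --pt "0 0 0 0 0 0 1" --pt "0 0 0 0 0 0 1"

```text
t: 10.75
tcp_pos: [0.5251, 0.2729, 0.0617]
tool_rot: [0.577, 0.816, 0.0, 0.0]
force: [0.1, -1.1, 0.4]
finger_gap: 1.0
gripper_force: 0.0
```

Call:
drive_tool --pt "0 0 0 0 0 0 -1" --pt "0 0 0 0 0 0 -1" --pt "0 0 0 0 0 0 -1" --pt "0 0 0 0 0 0 -1" --pt "0 0 0 0 0 0 -1" --pt "0 0 0 0 0 0 -1" --pt "0 0 0 0 0 0 -1" --pt "0 0 0 0 0 0 -1"

```text
t: 11.55
tcp_pos: [0.5251, 0.2733, 0.062]
tool_rot: [0.577, 0.817, 0.0, 0.0]
force: [-0.3, -0.4, 4.3]
finger_gap: 0.396
gripper_force: 23.1
```

Call:
drive_tool --pt "0 0 -0.005 0 0 0 -1" --pt "0 0 -0.01 0 0 0 -1" --pt "0 0 -0.015 0 0 0 -1" --pt "0 0 -0.015 0 0 0 -1" --pt "0 0 -0.015 0 0 0 -1" --pt "0 0 -0.01 0 0 0 -1" --pt "0 0 -0.005 0 0 0 -1" --pt "0 0 0 0 0 0 -1" --pt "0 0 0 0 0 0 -1" --pt "0 0 0 0 0 0 -1"

```text
t: 12.55
tcp_pos: [0.5241, 0.2729, 0.1356]
tool_rot: [0.577, 0.817, -0.001, -0.0]
force: [0.4, -0.3, -1.8]
finger_gap: 0.387
gripper_force: 22.1
```

Run:
```python
from h import *
F=[]
for i in range(15):
    d=manip.snapshot('wrist'); F.append(manip.sense()['force'][2])
print(np.round(F,2),np.mean(F)); rel([.555,-.077,.14],94.4);
```

```text
[-1.25 -2.68 -2.15 -1.27 -1.96 -1.6  -2.2  -1.9  -2.68 -1.91 -1.14 -1.93
 -1.33 -2.3  -1.35] -1.8431968015965905
t 13.3 tcp [0.5246 0.2731 0.1363] yaw 109.49 tilt [0. 0.] F [-0.67  0.38 -1.35] gap 0.396 gf 22.1
shift [-0.3402 -0.0882 -0.0037] turnz 15.09
```

This one pulls about 1.8 N, or 0.19 kg, so it is the light one. It goes to the tray.

Call:
drive_tool --pt "0 0 -0.015 0 0 3.2 -1" --pt "0 0 -0.015 0 0 3.3 -1" --pt "-0.015 -0.002 0 0 0 0 -1" --pt "-0.03 -0.004 0 0 0 0 -1" --pt "-0.04 -0.006 0 0 0 0 -1" --pt "-0.045 -0.007 0 0 0 0 -1" --pt "-0.045 -0.006 0 0 0 0 -1" --pt "-0.045 -0.006 0 0 0 0 -1" --pt "-0.045 -0.006 0 0 0 0 -1" --pt "-0.035 -0.005 0 0 0 0 -1"

```text
t: 14.3
tcp_pos: [0.5506, -0.0323, 0.1658]
tool_rot: [0.623, 0.782, -0.0, 0.0]
force: [0.4, 0.3, -1.5]
finger_gap: 0.395
gripper_force: 22.1
```

Call:
drive_tool --pt "-0.025 -0.004 0 0 0 0 -1" --pt "-0.015 -0.002 0 0 0 0 -1" --pt "-0.008 -0.001 0.015 0 0 0 -1" --pt "0 0 0.03 0 0 0 -1" --pt "0 0 0.03 0 0 0 -1" --pt "0 0 0.015 0 0 0 -1" --pt "0 0 0.01 0 0 0 -1" --pt "0 0 0 0 0 0 -1" --pt "0 0 0 0 0 0 -1"

```text
t: 15.2
tcp_pos: [0.5553, -0.077, 0.0666]
tool_rot: [0.622, 0.783, 0.0, 0.0]
force: [-0.1, -0.3, -1.5]
finger_gap: 0.39
gripper_force: 22.1
```

Run:
```python
from h import *
rel([.555,-.077,.054],103)
```

```text
t 15.2 tcp [ 0.5553 -0.077   0.0666] yaw 103.02 tilt [ 0.0006 -0.0002] F [-0.12 -0.35 -1.53] gap 0.39 gf 22.1
shift [ 0.0001 -0.0003  0.0126] turnz 0.02
```

Call:
drive_tool --pt "0 0 0.007 0 0 0 -1" --pt "0 0 0.003 0 0 0 -1" --pt "0 0 0.002 0 0 0 -1" --pt "0 0 0 0 0 0 -1" --pt "0 0 0 0 0 0 -1"

```text
t: 15.7
tcp_pos: [0.5551, -0.0771, 0.0544]
tool_rot: [0.623, 0.783, 0.0, 0.0]
force: [-0.4, -0.1, -2.1]
finger_gap: 0.394
gripper_force: 22.1
```

Call:
drive_tool --pt "0 0 0.001 0 0 0 -1" --pt "0 0 0.001 0 0 0 -1" --pt "0 0 0 0 0 0 -1"

```text
t: 16.0
tcp_pos: [0.5553, -0.0771, 0.053]
tool_rot: [0.623, 0.783, 0.0, 0.0]
force: [-1.8, 0.2, 3.1]
finger_gap: 0.394
gripper_force: 22.8
```

Standing on the tray floor. I'll release, rise and go back over the mould.

Call:
drive_tool --pt "0 0 0 0 0 0 1" --pt "0 0 0 0 0 0 1" --pt "0 0 0 0 0 0 1" --pt "0 0 0 0 0 0 1" --pt "0 0 0 0 0 0 1" --pt "0 0 -0.02 0 0 0 1" --pt "0 0 -0.03 0 0 0 1" --pt "0 0 -0.03 0 0 0 1" --pt "0 0 -0.01 0 0 0 1" --pt "0 0 0 0 0 0 1"

```text
t: 17.0
tcp_pos: [0.556, -0.0773, 0.1437]
tool_rot: [0.623, 0.783, 0.001, 0.002]
force: [-0.2, -0.7, 0.0]
finger_gap: 1.0
gripper_force: 0.0
```

Run:
```python
from h import *
rel([.5405,.183,.14],102.3)
d=snap('side'); C=cloud(d); m=(C[...,2]>.05)&(C[...,2]<.085)&(abs(C[...,0]-.555)<.05)&(abs(C[...,1]+.077)<.05)
P=C[m]; print(len(P),P.mean(0),np.percentile(P[:,2],[50,90,99]))
```

```text
t 17.0 tcp [ 0.556  -0.0773  0.1437] yaw 102.99 tilt [ 0.0035 -0.0012] F [-0.24 -0.73  0.04] gap 1.0 gf 0.0
shift [0.2572 0.0434 0.0034] turnz 0.69
143 [ 0.55416573 -0.08435979  0.05866254] [0.05917382 0.06199516 0.06871183]
```

Call:
drive_tool --pt "0.02 0.003 0 0 0 0.8 1" --pt "0.04 0.007 0 0 0 0 1" --pt "0.045 0.0075 0 0 0 0 1" --pt "0.045 0.0075 0 0 0 0 1" --pt "0.045 0.0075 0 0 0 0 1" --pt "0.035 0.006 0 0 0 0 1" --pt "0.02 0.003 0 0 0 0 1" --pt "0.007 0.001 0 0 0 0 1" --pt "0 0 0 0 0 0 1" --pt "0 0 0 0 0 0 1"

```text
t: 18.05
tcp_pos: [0.5417, 0.1821, 0.1414]
tool_rot: [0.628, 0.778, -0.001, -0.0]
force: [-0.2, 1.0, 0.2]
finger_gap: 0.998
gripper_force: 0.0
```

Run:
```python
from h import *
rel([.5407,.1825,.061],102.2)
```

```text
t 18.05 tcp [0.5417 0.1821 0.1414] yaw 102.16 tilt [-0.0017 -0.0007] F [-0.23  1.02  0.2 ] gap 0.998 gf 0.0
shift [ 0.0006 -0.0008  0.0804] turnz -0.04
```

Call:
drive_tool --pt "0 -0.0005 0.02 0 0 0 1" --pt "0 0 0.03 0 0 0 1" --pt "0 0 0.02 0 0 0 1" --pt "0 0 0.01 0 0 0 1" --pt "0 0 0 0 0 0 1" --pt "0 0 0 0 0 0 -1" --pt "0 0 0 0 0 0 -1" --pt "0 0 0 0 0 0 -1" --pt "0 0 0 0 0 0 -1" --pt "0 0 0 0 0 0 -1"

```text
t: 19.05
tcp_pos: [0.542, 0.1831, 0.0633]
tool_rot: [0.628, 0.778, 0.0, 0.001]
force: [-1.5, -0.2, 4.6]
finger_gap: 0.393
gripper_force: 26.1
```

Call:
drive_tool --pt "0 0 0 0 0 0 -1" --pt "0 0 0 0 0 0 -1" --pt "0 0 0 0 0 0 -1"

```text
t: 19.35
tcp_pos: [0.5419, 0.1831, 0.0633]
tool_rot: [0.628, 0.778, 0.0, 0.001]
force: [-1.6, -0.8, 6.7]
finger_gap: 0.389
gripper_force: 26.2
```

Call:
drive_tool --pt "0 0 -0.005 0 0 0 -1" --pt "0 0 -0.01 0 0 0 -1" --pt "0 0 -0.015 0 0 0 -1" --pt "0 0 -0.02 0 0 0 -1" --pt "0 0 -0.025 0 0 0 -1" --pt "0 0 -0.025 0 0 0 -1" --pt "0 0 -0.015 0 0 0 -1" --pt "0 0 -0.005 0 0 0 -1" --pt "0 0 0 0 0 0 -1" --pt "0 0 0 0 0 0 -1"

```text
t: 20.35
tcp_pos: [0.5407, 0.1829, 0.1814]
tool_rot: [0.628, 0.778, -0.001, -0.001]
force: [0.2, -0.9, -3.8]
finger_gap: 0.392
gripper_force: 25.1
```

Run:
```python
from h import *
W=np.array([.472,-.377,.125]); n=np.array([-.064,.998,0])
print(W+n*.103); rel([*(W+n*.103)[:2],.18],93.7)
M=[-np.sin(np.radians(3.7)),np.cos(np.radians(3.7))]; s=manip.sense()['tcp_pos']; dd=(W+n*.103)[:2]-s[:2]; print('shift after turn',dd@M, dd@[M[1],-M[0]])
```

```text
[ 0.465408 -0.274206  0.125   ]
t 20.35 tcp [0.5407 0.1829 0.1814] yaw 102.19 tilt [-0.0021 -0.0003] F [ 0.19 -0.94 -3.81] gap 0.392 gf 25.1
shift [-0.4309 -0.1701  0.0017] turnz 8.49
shift after turn -0.45132099833958783 -0.10461711541302732
```

Call:
drive_tool --pt "0 0 0 0 0 2.8 -1" --pt "0 0 0 0 0 2.9 -1" --pt "0 0 0 0 0 2.8 -1" --pt "-0.015 -0.003 0 0 0 0 -1" --pt "-0.03 -0.007 0 0 0 0 -1" --pt "-0.04 -0.01 0 0 0 0 -1" --pt "-0.045 -0.01 0 0 0 0 -1" --pt "-0.045 -0.01 0 0 0 0 -1" --pt "-0.045 -0.01 0 0 0 0 -1" --pt "-0.045 -0.01 0 0 0 0 -1"

```text
t: 21.35
tcp_pos: [0.4972, -0.0875, 0.1816]
tool_rot: [0.684, 0.73, -0.001, -0.001]
force: [0.7, 0.2, -3.3]
finger_gap: 0.394
gripper_force: 25.1
```

Call:
drive_tool --pt "-0.045 -0.011 0 0 0 0 -1" --pt "-0.04 -0.01 0 0 0 0 -1" --pt "-0.035 -0.008 0.005 0 0 0 -1" --pt "-0.025 -0.006 0.01 0 0 0 -1" --pt "-0.015 -0.003 0.012 0 0 0 -1" --pt "-0.01 -0.003 0.01 0 0 0 -1" --pt "-0.005 -0.001 0.006 0 0 0 -1" --pt "0 0 0.003 0 0 0 -1" --pt "0 0 0 0 0 0 -1" --pt "0 0 0 0 0 0 -1"

```text
t: 22.35
tcp_pos: [0.4684, -0.2615, 0.1365]
tool_rot: [0.683, 0.73, 0.0, -0.0]
force: [-0.2, -0.2, -4.1]
finger_gap: 0.391
gripper_force: 25.1
```

Run:
```python
from h import *
rel([.4654,-.2742,.133],93.7)
for n in ['scene','side','wrist']:
    d=snap(n); np.save('pics/%s9.npy'%n,d,allow_pickle=True); cv2.imwrite('pics/%s9.png'%n,d['image'][:,:,::-1])
    C=cloud(d)
    if n!='wrist':
        I=d['image'].astype(int); m=(C[...,2]>.07)&(C[...,2]<.125)&(abs(C[...,0]-.465)<.035)&(abs(C[...,1]+.274)<.035); P=C[m]; print(n,len(P),P.mean(0),P.min(0),P.max(0))
a=cv2.imread('pics/scene9.png')[120:260,300:450]; b=cv2.imread('pics/side9.png')[220:440,240:460]
cv2.imwrite('pics/crop9.png',np.hstack([cv2.resize(a,(428,400),interpolation=3),cv2.resize(b,(370,400),interpolation=3)]))
```

```text
t 22.35 tcp [ 0.4684 -0.2615  0.1365] yaw 93.78 tilt [-0.      0.0003] F [-0.18 -0.21 -4.08] gap 0.391 gf 25.1
shift [-0.0124 -0.0038  0.0035] turnz 0.08
scene 232 [ 0.45942231 -0.24926462  0.10592429] [ 0.43873026 -0.28203525  0.08396153] [ 0.48927142 -0.23903107  0.12460987]
side 421 [ 0.46552398 -0.28000011  0.10711822] [ 0.44325089 -0.29208497  0.08271058] [ 0.49366639 -0.25558171  0.12498065]
```

View pics/crop9.png

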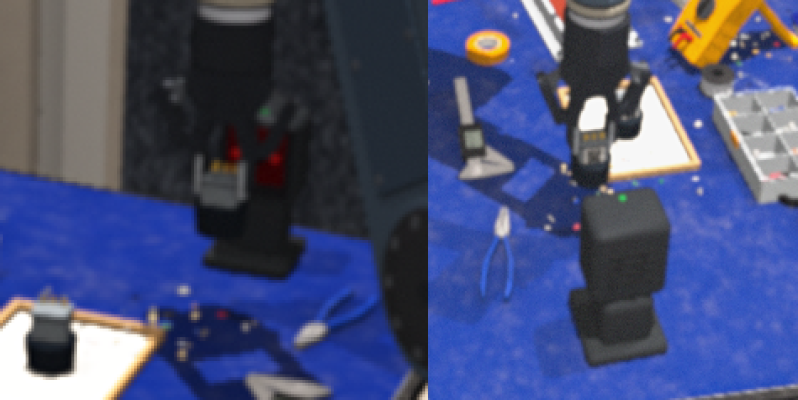

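View pics/wrist9.png

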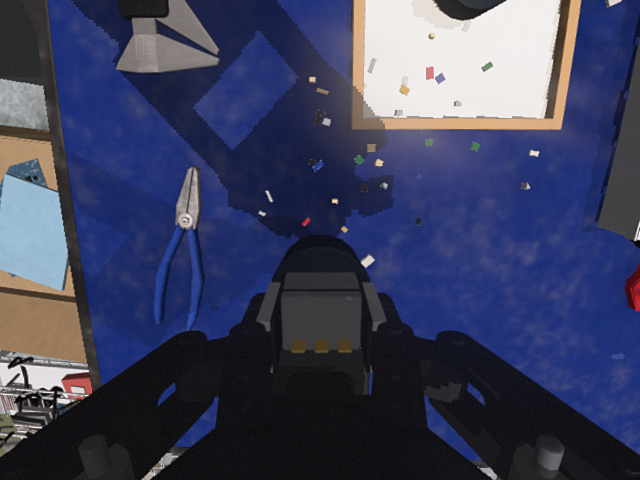

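The crops show the light choke standing in the tray and the held choke in front of the scanner with its blades on the scanner side. The wrist view shows the block at (320,320). I'll check its tilt and offset from the wrist depth.

Run:
```python
from h import *
d=np.load('pics/wrist9.npy',allow_pickle=True).item(); C=cloud(d)
b=np.zeros((480,640),bool); b[285:345,284:357]=1
P=C[b]; z=np.nanmedian(P[:,2]); T=P[abs(P[:,2]-z)<.004]; c=T.mean(0); w=np.linalg.svd(T-c,full_matrices=False)[2][2]
print('top',z,c,'normal',w*np.sign(w[2]))
m=np.zeros((480,640),bool); m[270:400,275:370]=1; m&=abs(C[...,2]-z)<.0035
print(cv2.minAreaRect(C[m][:,:2].astype(np.float32)*1000))
# side face of the block (label face) from side camera
d=np.load('pics/side9.npy',allow_pickle=True).item(); C=cloud(d)
m=(C[...,2]>.115)&(C[...,2]<.138)&(abs(C[...,0]-.468)<.0155)&(abs(C[...,1]+.272)<.012); P=C[m]; print(len(P))
A=np.linalg.lstsq(np.c_[P[:,0],P[:,2],np.ones(len(P))],P[:,1],rcond=None)[0]; print('label face slope x,z',A, np.median(P,0), d['image'][m].mean(0))
```

```text
top 0.1424129393454736 [ 0.46698955 -0.25996415  0.14248667] normal [0.00281762 0.0598025  0.99820625]
((468.05303955078125, -262.49395751953125), (39.264060974121094, 26.325321197509766), 4.067474365234375)
137
label face slope x,z [ 0.05557027  0.04121862 -0.30827441] [ 0.46791208 -0.27702974  0.12644838] [111.44525547 108.45985401 105.76642336]
```

Run:
```python
from h import *
for f in ['w1','w2']:
    d=np.load('pics/%s.npy'%f,allow_pickle=True).item(); C=cloud(d)
    for c0 in [(.541,.182),(.5244,.2728)]:
        T=C[(abs(C[...,2]-.069)<.003)&(np.hypot(C[...,0]-c0[0],C[...,1]-c0[1])<.022)]
        if len(T)<100: continue
        w=np.linalg.svd(T-T.mean(0),full_matrices=False)[2][2]; print(f,w*np.sign(w[2]))
# fresh: puck side/ tilt over several frames
for i in range(3):
    d=snap('wrist'); C=cloud(d)
    for box in [(290,335,290,350),(292,330,295,345)]:
        P=C[box[0]:box[1],box[2]:box[3]].reshape(-1,3); P=P[~np.isnan(P[:,0])]; z=np.median(P[:,2]); T=P[abs(P[:,2]-z)<.004]
        w=np.linalg.svd(T-T.mean(0),full_matrices=False)[2][2]; print(len(T),w*np.sign(w[2]),T.mean(0))
```

```text
w1 [ 0.00209259 -0.0125934   0.99991851]
w2 [-0.00146461  0.01872252  0.99982365]
w2 [ 0.00171507 -0.00731609  0.99997177]
2504 [0.00447524 0.05681116 0.99837491] [ 0.46665329 -0.25793494  0.14240361]
1829 [0.00662571 0.07460644 0.99719104] [ 0.46659545 -0.25678685  0.14238573]
2500 [0.00470418 0.05771872 0.9983218 ] [ 0.46662986 -0.25810275  0.14238565]
1829 [0.00274183 0.07176025 0.99741814] [ 0.46654511 -0.25695853  0.14236507]
2496 [0.0042068  0.06016847 0.99817937] [ 0.46652563 -0.25818508  0.14229867]
1827 [0.00488198 0.07993913 0.99678779] [ 0.46645324 -0.25703043  0.14227379]
```

The held choke leans about 3.4° (its top away from the scanner), so I'll level it with a turn about tool y and make the last approach.

Call:
drive_tool --pt "-0.004 -0.001 0 0 0 0 -1" --pt "-0.005 -0.002 0.001 0 0 0 -1" --pt "-0.0025 -0.0008 0.0015 0 0 0 -1" --pt "0 0 0 0 1.2 0 -1" --pt "0 0 0 0 1.4 0 -1" --pt "0 0 0 0 0.8 0 -1" --pt "0 0 0 0 0 0 -1" --pt "0 0 0 0 0 0 -1" --pt "0 0 0 0 0 0 -1" --pt "0 0 0 0 0 0 -1"

```text
t: 23.65
tcp_pos: [0.465, -0.2741, 0.1338]
tool_rot: [0.684, 0.729, 0.02, -0.022]
force: [0.4, 0.8, -4.2]
finger_gap: 0.399
gripper_force: 25.1
```

Run:
```python
from h import *
rel([.4654,-.2742,.133],93.7)
N=[];Cc=[];Z=[]
for i in range(6):
    d=snap('wrist'); C=cloud(d); P=C[292:335,292:348].reshape(-1,3); z=np.median(P[:,2]); T=P[abs(P[:,2]-z)<.004]
    w=np.linalg.svd(T-T.mean(0),full_matrices=False)[2][2]; N.append(w*np.sign(w[2])); Z.append(z)
    m=np.zeros((480,640),bool); m[270:400,275:370]=1; m&=abs(C[...,2]-z)<.003
    r=cv2.minAreaRect(C[m][:,:2].astype(np.float32)*1000); Cc.append((*r[0],*r[1],r[2]))
print('normal',np.mean(N,0),np.median(Z),np.round(np.median(Cc,0),1))
cv2.imwrite('pics/w10.png',d['image'][:,:,::-1])
d=snap('side'); C=cloud(d)
for a,bz in [(.11,.137),(.085,.108)]:
    m=(C[...,2]>a)&(C[...,2]<bz)&(abs(C[...,0]-.4655)<.0155)&(C[...,1]<-.26)&(C[...,1]>-.31); P=C[m]
    A=np.linalg.lstsq(np.c_[P[:,0],P[:,2],np.ones(len(P))],P[:,1],rcond=None)[0]; print(len(P),A[:2],np.median(P,0))
```

```text
t 23.65 tcp [ 0.465  -0.2741  0.1338] yaw 93.7 tilt [-0.0039  0.0593] F [ 0.45  0.83 -4.21] gap 0.399 gf 25.1
shift [-0.0002  0.0004  0.0008] turnz 0.0<stdin>:6: RuntimeWarning: Mean of empty slice.
  ret = um.true_divide(
Traceback (most recent call last):
IndexError: index 2 is out of bounds for axis 0 with size 0
```

Run:
```python
from h import *
N=[];Cc=[];Z=[]
for i in range(6):
    d=snap('wrist'); C=cloud(d); P=C[292:335,292:348].reshape(-1,3); z=np.nanmedian(P[:,2]); T=P[abs(P[:,2]-z)<.004]
    w=np.linalg.svd(T-T.mean(0),full_matrices=False)[2][2]; N.append(w*np.sign(w[2])); Z.append(z)
    m=np.zeros((480,640),bool); m[270:400,275:370]=1; m&=abs(C[...,2]-z)<.003
    r=cv2.minAreaRect(C[m][:,:2].astype(np.float32)*1000); Cc.append((*r[0],*r[1],r[2]))
print('normal',np.mean(N,0),np.median(Z),np.round(np.median(Cc,0),1))
cv2.imwrite('pics/w10.png',d['image'][:,:,::-1])
d=snap('side'); C=cloud(d); np.save('pics/side11.npy',d,allow_pickle=True)
for a,bz in [(.11,.137),(.115,.137),(.085,.108)]:
    m=(C[...,2]>a)&(C[...,2]<bz)&(abs(C[...,0]-.4655)<.0155)&(C[...,1]<-.26)&(C[...,1]>-.31); P=C[m]
    A=np.linalg.lstsq(np.c_[P[:,0],P[:,2],np.ones(len(P))],P[:,1],rcond=None)[0]; print(len(P),A[:2],np.median(P,0))
cv2.imwrite('pics/s11.png',cv2.resize(d['image'][260:400,290:430,::-1],(560,560),interpolation=3))
```

```text
normal [0.00793157 0.01069495 0.9999065 ] 0.13969201123075325 [ 464.6 -275.    39.2   26.6    3.7]
183 [0.08075427 0.10579721] [ 0.46575625 -0.28925431  0.12215076]
128 [ 0.07659943 -0.01147282] [ 0.46577237 -0.28905804  0.1260692 ]
119 [-0.01942955 -0.12217118] [ 0.46374909 -0.29736276  0.09729863]
```

View pics/s11.png

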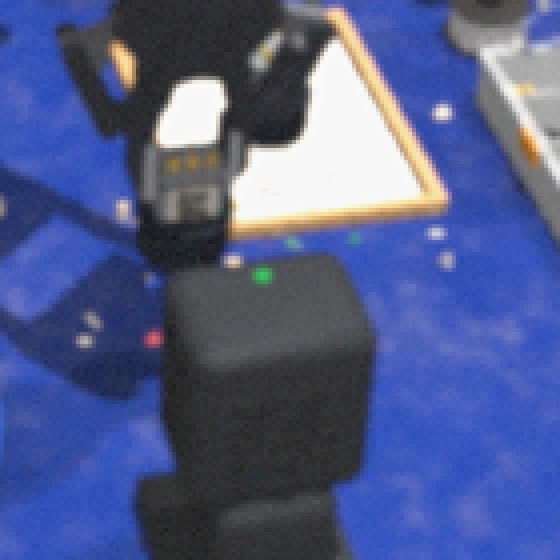

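The crop shows the held choke upright at (185,190), with its label and code facing the scanner. It measures within 0.6° of upright, label at z 0.126 m and about 89 mm from the window.

```bash
python3 -c "
from h import *
s=manip.sense(); print(s['t'],abs(s['qd']).max(),s['force'],s['gripper_force']); print(manip.sign_off())"
```

```text
24.05 0.0017951867522092739 [-0.02096075  0.03143609 -3.68031062] 25.099809765815735
the job is handed in; nothing more can be done
None
```

The job is handed in at 24 s: the light choke (about 0.19 kg) stands upright in the tray, and the heavy one (about 0.35 kg) is held upright with its label facing the scanner window at its height, about 89 mm away; the gripper read about 25 N on it, over the 15–20 N advised, and its setting goes no lower than 20 N.

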